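# Set the drilling rest to the slope of the gate hinge

### The arm

A 6-joint arm with a two-finger parallel gripper is mounted at the origin on the work surface. World frame = base frame: x ahead of the robot, y to its left, z up, the work surface at z = 0. Lengths are in m, angles in rad, forces in N, time in s.
With the tool pointing down it reaches from about 0.375 to 0.975 m from the base axis. Payload 3.8 kg.
Tool frame: the origin (TCP) lies at the very end of the fingers, on their centre line; the grasp point (between the pads) lies 19 mm behind it; z points along the fingers, y is the direction in which the jaws open and shut (so a half turn about z gives the same grasp; the last joint's range is limited). The gripper opens to 85 mm and grips with 20 to 120 N. Pads are 22 mm wide; open, the fingers measure 114 mm over their backs; the gripper's body (76 mm by 85 mm) begins 54 mm behind the grasp point. The pads swing forward as they close: fully open they stand 13 mm farther back than shut.
Start: joints at [1.087, 0.264, 1.604, -0, 1.274, -0.037], TCP at [0.292, 0.609, 0.231] pointing down, gripper open.
Joint ranges: [-2.63, 2.63], [-0.94, 2.18], [0.31, 2.57], [-1.31, 4.45], [0, 2.66], [-2.55, 2.55]. Speed limits (rad/s): [2.57, 2.57, 3.14, 3.14, 3.14, 3.14].

### API

Orientations are given as a rotation vector (axis times angle).
In Python, from workcell import status, read_camera, camera_info, order gives the robot as it stands.
- The arm moves only by the tool move_arm, never from a script. Its argument "deltas" is a list of rows, each a list of 3 entries, a list of its own where there are three numbers: the turn, a rotation vector about the world's x, y, z as a fraction of full scale, then the shift along the world's x, y, z as a fraction of full scale, then the closure, from -1 (fully open) to 1 (shut), so that 0 is half open. A call has 1 to 20 rows; each row is the pose to reach, as a shift and turn from the pose commanded when the call began; what a row does not reach only later rows make up. Full scale, the value 1, is 0.1 m for a shift and pi/2 rad for a turn. A row lasts 1/8 s, in which the tool goes at most 62.5 mm and 10.7 degrees, less where a joint would pass 70% of its speed; a pose out of reach is approached as far as the arm can. A call with a number of a shift or a turn outside -1 to 1 is refused whole. A call with a gripper value outside its range is refused whole. The fingers move at their own pace and stop on an object; "grip_force" is the grip in N (left out, the last holds). Time passes only in rows, so rows that repeat a pose let the fingers close. It gives the time, the measured TCP pose, the force and the opening at its end, in the units of the state.
- status.read_state(): the state, without advancing time (a new reading comes with each control period).
- read_camera(name): name is "scene" or "top" or "wrist"; returns (picture, depth): 420x560x3 uint8, red, green, blue; 420x560 float32, m along the optical axis (not along the pixel's ray), 0 where there is no reading.
- camera_info(name): a dict with "K" (3x3 intrinsics, pixels), "D" ([k1, k2, p1, p2, k3] as OpenCV has them; the pictures are not rectified), "R" (3x3) and "t" (3): a world point X has camera coordinates R X + t. Camera axes: x right, y down, z forward; pixel columns grow to the right and rows downward; lengths in m; the calibration is good to about 2 mm. A picture is of the moment at which its call begins: read the wrist's pose just before it. camera_info takes no time and is no camera call; for the wrist camera it gives the pose at the moment of the call.
- order.finish_job(): hands the job in, once; it reports no verdict.
The state is a dict: "time": time; "q": joint angles; "joint_vel": joint speeds; "joint_torque": joint torques, N m; "tool_pos": TCP position; "tcp_rot": TCP orientation; "wrist_force": force on the tool from outside, world axes, zero at the start; "torque": the same for the moment, N m; "width": opening from 0.0 (shut) to 1.0 (fully open).
Only numpy, scipy, OpenCV 4.12 (cv2) and the standard library are available. Lean on these libraries where they do the work, as an engineer would, in place of code of your own. Each camera call takes 0.05 s, during which the arm holds its last target. There are 200 camera calls.

### The job

The galvanised gate hinge on its wooden block has been opened to the slope we need for drilling. Fold up the stiff plywood flap of the drilling rest until it slopes the same as the raised leaf of that hinge, then let go so that the flap stays there. Leave the gate hinge and the other things on the bench as they are.

Things in the scene. Friction and masses are not known exactly. Their poses are not given: they have to be found in the camera images.
- rest: Drilling rest: brown wooden base board 230 x 180 x 20 mm screwed to the bench, carrying a hinged plywood flap. Origin: centre of its underside. Its x axis points from the flap's hinge (on the side near the robot) towards the flap's free edge, y lies along the hinge, z up. The hinge axis runs 80 mm behind the origin (x = -80 mm) and 26 mm above the bench.
- flap (a joint): Slope of the flap in rad: 0 = flat on the base board, growing as the free edge (away from the robot) rises; stop at 1.6. Stiff hinge (0.7 N m of friction): the flap, 0.3 kg, stays where it is left. Plywood, 170 mm from near to free edge, 160 mm along the hinge, 12 mm thick; the hinge axis lies in its mid-plane, 8 mm before its near edge. A grip bar stands on its upper face.
- flap_hinge (a point): Point on the flap's hinge axis, at the middle of its length. Axes turn with the flap: x along the flap from hinge to free edge, y along the hinge, z square out of the upper face.
- flap_grip (a point): Centre of the grip bar, a pine bar standing square on the flap's upper face: 110 mm long (along the hinge), 20 mm thick (along the flap), 40 mm high. The point is 120 mm from the hinge axis along the flap, 20 mm above the flap's upper face (26 mm from its mid-plane). Axes as for flap_hinge: approach along -z, fingers closing along x.
- pattern: Wooden block 160 x 80 x 30 mm fixed to the bench, to the left or the right of the rest, with the galvanised gate hinge on it: the lower leaf screwed flat on its top, the other leaf raised. Origin: centre of its underside. Axes parallel to those of the rest.
- leaf (a joint): Slope of the raised leaf of the gate hinge in rad: 0 = flat, growing as its far end rises; the value the flap must be given. Very stiff. The leaf is a galvanised plate 120 x 60 x 4 mm.
- leaf_end (a point): Middle of the far, upper end of the raised leaf, on its upper face, 125 mm from the gate hinge's pin, which lies 37 mm above the bench. Axes turn with the leaf: x up along the leaf, y along the pin, z square out of its upper face.
- tub: Bystander: closed grey plastic storage tub 160 x 120 x 90 mm, on the other side of the rest from the gate hinge. Origin: centre of its underside.
- level: Bystander: small aluminium spirit level 230 mm long, 22 mm wide, 44 mm high, standing beyond the rest, its length along its y axis. Origin: centre of its underside.
- screwdriver: Bystander: flat-head screwdriver about 200 mm long with an orange grip, lying on the bench to the side, its length along its x axis. Origin: underside of its middle.
Not all that is in view belongs to the job. There is more than one size of the pattern; the job needs the middle-sized.

How it is judged:
By the outcome, as a careful person would: the job done as asked, in the order asked, and still so for the second after the job is handed in, with the robot touching nothing.
It also fails if it takes over 32 s, if anything falls off the work surface, if the arm or the gripper's body presses on something with over 40 N, if the wrist force passes 120 N, or if a joint passes its speed limit or range.

## Working session

There is one attempt and no reset: what is moved stays moved. The work goes in short steps, Python scripts to look and compute and a tool call to move; the robot and the scene stay as the last step left them, time stands still between calls to the robot, and variables do not carry over. Pictures are saved under pics/ and viewed, about 8 in all and at most 12, crops included, and the job is handed in when it is done.

Besides the shell and the picture viewer there is one more tool, called after "Call:" by a JSON object that holds its "method" and its "body". move_arm: Moves the arm, as the interface text tells. Its arguments: {"type":"object","properties":{"deltas":{"type":"array","items":{"type":"array"}},"grip_force":{"type":"number"}},"required":["deltas"]}

```bash
mkdir -p pics; ls; cat > h.py <<'E'
import numpy as np, cv2
from workcell import status, read_camera, camera_info, order
def grab(n):
    ci=camera_info(n); im,d=read_camera(n)
    np.savez(f'{n}.npz',im=im,d=d,**{k:np.array(ci[k]) for k in 'KDRt'}); return im,d
def cloud(n):
    z=np.load(f'{n}.npz'); d=z['d']; H,W=d.shape
    u,v=np.meshgrid(np.arange(W),np.arange(H))
    p=cv2.undistortPoints(np.stack([u,v],-1).reshape(-1,1,2).astype(np.float64),z['K'],z['D']).reshape(H,W,2)
    c=np.dstack([p*d[...,None],d]); X=(c-z['t'])@z['R']; X[d==0]=np.nan
    return X,z['im']
E
python3 - <<'E'
from h import *
for n in ('scene','top'):
    im,d=grab(n); cv2.imwrite(f'pics/{n}1.png',cv2.resize(im[...,::-1],(784,588)))
print(status.read_state())
E
```

```text
pics
{'time': 0.1, 'q': array([ 1.08708099e+00,  2.64688904e-01,  1.60527470e+00,  1.11912736e-05,
        1.27370412e+00, -3.68908867e-02]), 'joint_vel': array([ 0.00102339, -0.00063283, -0.0029325 ,  0.00162891, -0.00094625,
        0.00057795]), 'joint_torque': array([ 2.33979708e-04, -5.16704929e+01, -3.68590343e+01, -1.28857055e-04,
        6.25242828e-03,  3.34122865e-05]), 'tool_pos': array([0.29134664, 0.6081325 , 0.23005893]), 'tcp_rot': array([-0.69593008, -3.06298148,  0.00314483]), 'wrist_force': array([ 0.03013607,  0.48327866, -0.59520135]), 'torque': array([-0.03435549, -0.02548334,  0.02675008]), 'width': 1.0038575982009328}
```

View pics/scene1.png

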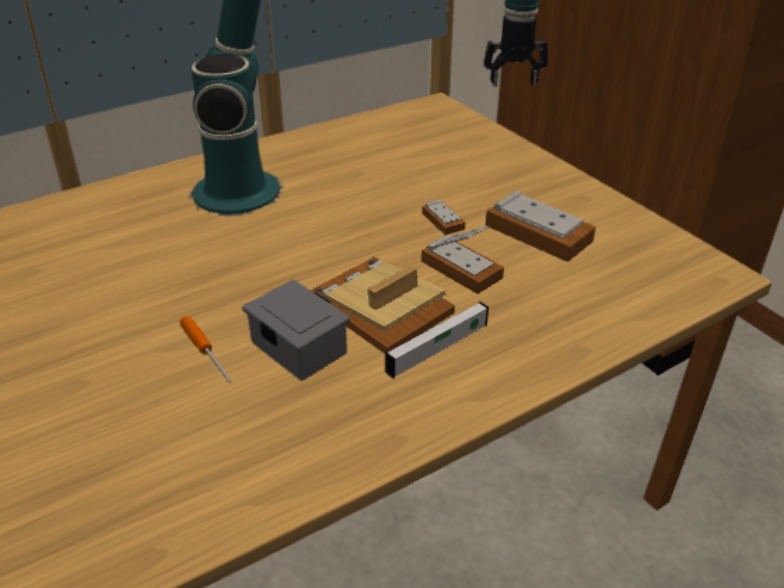

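View pics/top1.png

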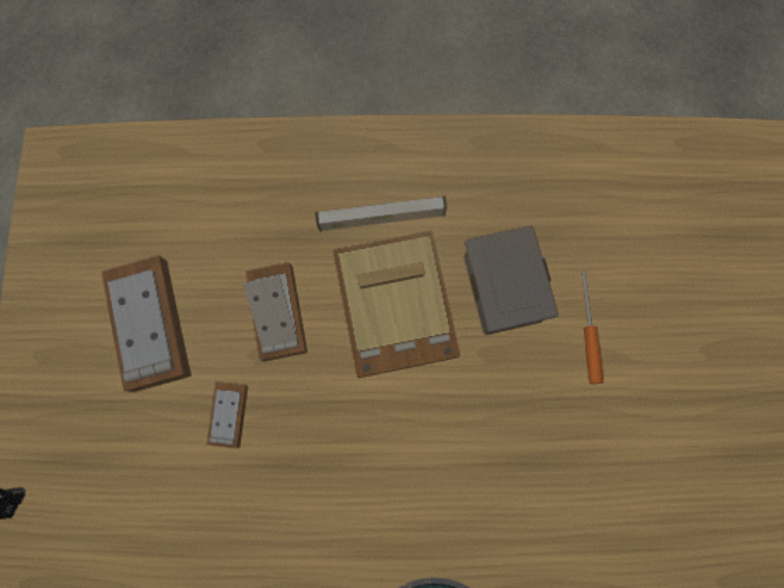

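The scene view shows the middle-sized hinge at (460,255), with its leaf raised, between the large one (540,222) and the small one (443,215). In the top view the leaf is at (270,310), the flap at (395,290) and the bar at (391,275). Next I'll measure these from the depth image.

```bash
python3 - <<'E'
from h import *
X,im=cloud('top'); np.set_printoptions(precision=3,suppress=True,linewidth=200)
def reg(c0,c1,r0,r1): return X[r0:r1,c0:c1].reshape(-1,3)
def plane(P):
    for _ in range(5):
        m=np.nanmedian(P,0) if _==0 else P.mean(0); P=P[~np.isnan(P[:,0])]
        w=np.linalg.svd(P-P.mean(0))[2][2]; w*=np.sign(w[2]); r=(P-P.mean(0))@w
        P=P[abs(r)<max(.002,2*r.std())]
    return w,P.mean(0),len(P),r.std()
print('z leaf grid'); print(X[185:262:4,172:224:4,2])
for nm,b in dict(leaf=(182,203,205,242),flap=(255,312,208,240),board=(262,320,252,262),bench=(330,400,300,340)).items():
    w,c,n,s=plane(reg(*b)); print(nm,w,c,n,s,'tilt',np.arccos(w[2]),'az',np.arctan2(-w[1],-w[0]))
# bar top
P=reg(250,310,180,210); B=P[P[:,2]>.06]; c,sz,a=cv2.minAreaRect(B[:,:2].astype(np.float32)); print('bar',c,sz,a,np.median(B[:,2]),len(B))
P=reg(236,330,162,272); B=P[(P[:,2]>.012)]; c,sz,a=cv2.minAreaRect(B[:,:2].astype(np.float32)); print('rest',c,sz,a,len(B))
P=reg(170,222,180,262); B=P[(P[:,2]>.015)]; c,sz,a=cv2.minAreaRect(B[:,:2].astype(np.float32)); print('pattern',c,sz,a,len(B))
E
```

```text
z leaf grid
[[-0.002  0.001  0.004 -0.     0.002  0.     0.001  0.002  0.001 -0.001 -0.004  0.001 -0.001]
 [ 0.     0.002 -0.    -0.002  0.002 -0.003  0.027  0.031  0.031 -0.001  0.002 -0.     0.002]
 [ 0.003  0.031  0.029  0.03   0.027  0.03   0.031  0.029  0.029  0.023  0.001 -0.004  0.   ]
 [-0.004  0.029  0.03   0.028  0.027  0.036  0.111  0.032  0.032  0.028  0.    -0.    -0.004]
 [-0.001  0.112  0.115  0.112  0.107  0.108  0.105  0.107  0.034  0.028 -0.005  0.    -0.001]
 [ 0.     0.106  0.105  0.109  0.106  0.103  0.104  0.099  0.035  0.029 -0.004 -0.005  0.002]
 [-0.     0.101  0.105  0.098  0.101  0.097  0.096  0.095  0.033  0.03   0.001  0.004  0.003]
 [-0.003  0.098  0.099  0.095  0.091  0.093  0.091  0.09   0.033  0.03   0.015 -0.002 -0.   ]
 [-0.001  0.001  0.089  0.092  0.089  0.084  0.087  0.084  0.084  0.029  0.026  0.     0.001]
 [-0.003 -0.     0.082  0.083  0.084  0.081  0.079  0.076  0.078  0.033  0.029 -0.    -0.003]
 [-0.    -0.001  0.076  0.075  0.072  0.074  0.073  0.07   0.07   0.034  0.032  0.001 -0.001]
 [-0.003 -0.001 -0.003  0.069  0.068  0.068  0.069  0.
[... 941 characters left out ...]
 [0.555 0.056 0.038] 1590 0.001399773523359238 tilt 0.1131942977205175 az 0.20689601589866474
board [-0.475 -0.06   0.878] [0.479 0.045 0.02 ] 506 0.0037689979746789474 tilt 0.49889181053181064 az 0.12646354956996547
bench [-0.    -0.001  1.   ] [ 0.327 -0.135 -0.001] 2435 0.0014575560389544127 tilt 0.0014311945821833254 az 1.3517595727510143
bar (0.6118068099021912, 0.064466193318367) (0.020530885085463524, 0.10995179414749146) 10.524225234985352 0.0845422706777898 459
rest (0.5993871092796326, 0.06215369701385498) (0.2737429141998291, 0.180596724152565) 11.013720512390137 6839
pattern (0.5640532970428467, 0.2673194408416748) (0.16181959211826324, 0.08186716586351395) 11.00328540802002 2264
```

The leaf slopes 0.634 rad: the plane fit has 1.3 mm scatter, and its end height agrees. The flap is at 0.113 rad and the yaw is about 0.19. The bar's top height also matches the hinge geometry (0.0845 measured, 0.085 expected). Now the waypoints.

```bash
cat > plan.py <<'E'
from h import *
from scipy.spatial.transform import Rotation as Ro
yaw=.191; c,s=np.cos(yaw),np.sin(yaw); ex=np.array([c,s,0]); ey=np.array([-s,c,0]); ez=np.array([0,0,1.])
hinge=np.array([.6118,.0645,0])-ex*(.12*np.cos(.113)-.046*np.sin(.113)); hinge[2]=.026
def pose(phi,h):  # TCP h off the flap's mid-plane
    x=np.cos(phi)*ex+np.sin(phi)*ez; z=-np.sin(phi)*ex+np.cos(phi)*ez
    return hinge+.12*x+h*z, Ro.from_matrix(np.c_[ey,x,-z])
def delta(p0,R0,p,R):
    return np.round((R*R0.inv()).as_rotvec()/(np.pi/2),4).tolist(), np.round((p-p0)/.1,4).tolist()
E
python3 - <<'E'
from plan import *
st=status.read_state(); p0=np.array([.292,.609,.231]); R0=Ro.from_rotvec(st['tcp_rot'])
p,R=pose(.113,.135); print(hinge,'above',p,R.as_rotvec(),delta(p0,R0,p,R))
print('half',delta(p0,R0,*pose(.113,.135)))
print('down',delta(p,R,*pose(.113,.015)))
p,R=pose(.113,.015)
for f in np.linspace(.113,.65,9): print(round(f,3),delta(p,R,*pose(f,.015)))
E
```

```text
[0.49982624 0.04284909 0.026     ] above [0.60194689 0.06259483 0.17367017] [1.95187777 2.36543961 0.13378973] ([0.0464, -0.0602, -0.5933], [3.0995, -5.4641, -0.5733])
half ([0.0464, -0.0602, -0.5933], [3.0995, -5.4641, -0.5733])
down ([0.0, 0.0, 0.0], [0.1329, 0.0257, -1.1923])
0.113 ([0.0, 0.0, 0.0], [0.0, 0.0, 0.0])
0.18 ([0.0081, -0.042, 0.0], [-0.0213, -0.0041, 0.0782])
0.247 ([0.0162, -0.0839, 0.0], [-0.0478, -0.0092, 0.1548])
0.314 ([0.0243, -0.1259, 0.0], [-0.0792, -0.0153, 0.2294])
0.382 ([0.0324, -0.1678, 0.0], [-0.1154, -0.0223, 0.3016])
0.449 ([0.0406, -0.2098, 0.0], [-0.1563, -0.0302, 0.3713])
0.516 ([0.0487, -0.2517, 0.0], [-0.2018, -0.039, 0.438])
0.583 ([0.0568, -0.2937, 0.0], [-0.2515, -0.0486, 0.5014])
0.65 ([0.0649, -0.3356, 0.0], [-0.3053, -0.059, 0.5613])
```

Call:
{"method": "move_arm", "body": {"deltas": [[[0,0,-0.1],[0.52,-0.91,0],0],[[0,0,-0.1],[0.52,-0.91,0],0],[[0,0,-0.1],[0.52,-0.91,0],0]], "grip_force": 60}}

```text
time: 0.48
tool_pos: [0.3448, 0.5151, 0.2307]
tcp_rot: [0.939, 2.998, -0.003]
wrist_force: [0.4, 0.0, -0.1]
width: 0.502
```

Call:
{"method": "move_arm", "body": {"deltas": [[[0,0,-0.1],[0.52,-0.91,0],0],[[0,0,-0.1],[0.52,-0.91,0],0],[[0,0,-0.1],[0.52,-0.91,0],0]]}}

```text
time: 0.85
tool_pos: [0.3964, 0.4252, 0.231]
tcp_rot: [-1.171, -2.915, 0.001]
wrist_force: [-0.7, -0.7, 0.9]
width: 0.497
```

Call:
{"method": "move_arm", "body": {"deltas": [[[0,0,-0.1],[0.52,-0.91,0],0],[[0,0,-0.1],[0.52,-0.91,0],0],[[0,0,-0.1],[0.52,-0.91,0],0]]}}

```text
time: 1.23
tool_pos: [0.4484, 0.3351, 0.2311]
tcp_rot: [-1.395, -2.815, -0.0]
wrist_force: [-0.2, -0.5, -0.7]
width: 0.5
```

Call:
{"method": "move_arm", "body": {"deltas": [[[0,0,-0.1],[0.52,-0.91,0],0],[[0,0,-0.1],[0.52,-0.91,0],0],[[0,0,-0.1],[0.52,-0.91,0],0]]}}

```text
time: 1.6
tool_pos: [0.5004, 0.2446, 0.2312]
tcp_rot: [-1.611, -2.697, -0.001]
wrist_force: [0.2, 0.8, 0.2]
width: 0.499
```

Call:
{"method": "move_arm", "body": {"deltas": [[[0,0,-0.1],[0.52,-0.91,0],0],[[0,0,-0.1],[0.52,-0.91,0],0],[[0,0,-0.1],[0.52,-0.91,0],0]]}}

```text
time: 1.98
tool_pos: [0.5525, 0.154, 0.2311]
tcp_rot: [-1.817, -2.562, -0.001]
wrist_force: [0.4, -0.7, 0.6]
width: 0.501
```

Call:
{"method": "move_arm", "body": {"deltas": [[[0.046,-0.06,-0.093],[0.5,-0.91,-0.57],0],[[0.046,-0.06,-0.093],[0.5,-0.91,-0.57],0],[[0.046,-0.06,-0.093],[0.5,-0.91,-0.57],0],[[0.046,-0.06,-0.093],[0.5,-0.91,-0.57],0],[[0.046,-0.06,-0.093],[0.5,-0.91,-0.57],0]]}}

```text
time: 2.6
tool_pos: [0.602, 0.065, 0.1755]
tcp_rot: [1.969, 2.395, 0.178]
wrist_force: [0.4, -0.1, -0.1]
width: 0.502
```

```bash
python3 - <<'E'
from plan import *
st=status.read_state(); print(st)
p0,R0=st['tool_pos'],Ro.from_rotvec(st['tcp_rot']); print(delta(p0,R0,*pose(.113,.135)), delta(p0,R0,*pose(.113,.015)))
im,d=grab('wrist'); cv2.imwrite('pics/w1.png',im[...,::-1])
X,_=cloud('wrist'); np.set_printoptions(precision=3,suppress=True)
m=(abs(X[...,2]-.0845)<.01)&(abs(X[...,0]-.61)<.07)&(abs(X[...,1]-.064)<.08)
B=X[m]; print(len(B),cv2.minAreaRect(B[:,:2].astype(np.float32)),np.median(B,0))
E
```

```text
{'time': 2.6, 'q': array([ 0.03021314,  0.10838312,  1.89797065,  0.07328997,  1.03371652,
       -0.19880153]), 'joint_vel': array([-0.00286781, -0.00479155, -0.00118736, -0.00336935, -0.00312112,
       -0.00408803]), 'joint_torque': array([-2.82279309e-01, -4.10021496e+01, -3.50876319e+01,  2.91455565e-01,
       -5.17292172e-01,  8.96263984e-03]), 'tool_pos': array([0.60201817, 0.06499125, 0.17545509]), 'tcp_rot': array([1.96906757, 2.39529583, 0.17848504]), 'wrist_force': array([ 0.44672191, -0.11984249, -0.14225775]), 'torque': array([-0.00914285,  0.06262404, -0.00967364]), 'width': 0.5019668963716944}
([-0.0281, -0.0064, -0.004], [-0.0007, -0.024, -0.0178]) ([-0.0281, -0.0064, -0.004], [0.1321, 0.0017, -1.2102])
3670 ((0.6123340129852295, 0.06420324742794037), (0.020080052316188812, 0.10961391776800156), 11.018266677856445) [0.611 0.068 0.086]
```

View pics/w1.png

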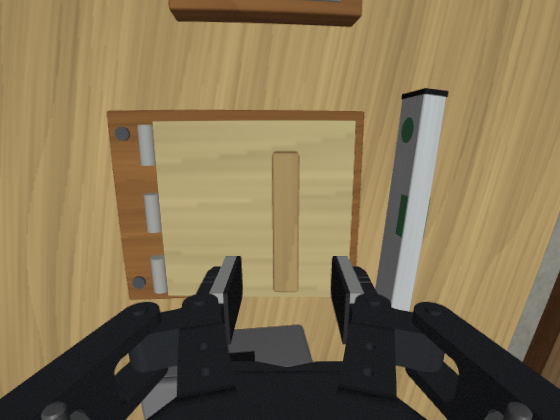

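The wrist view shows the bar at (286,222), midway between the open pads (225 and 347). Its position agrees with the top camera to 0.5 mm. Going down to grip it.

Call:
{"method": "move_arm", "body": {"deltas": [[[-0.028,-0.006,-0.004],[0.05,0,-0.45],0],[[-0.028,-0.006,-0.004],[0.08,0,-0.7],0],[[-0.028,-0.006,-0.004],[0.1,0,-0.9],0]]}}

```text
time: 3.02
tool_pos: [0.6116, 0.064, 0.0838]
tcp_rot: [1.954, 2.366, 0.132]
wrist_force: [-0.3, -0.3, 0.8]
width: 0.499
```

Call:
{"method": "move_arm", "body": {"deltas": [[[0,0,0],[0.035,0,-0.31],0],[[0,0,0],[0.035,0,-0.31],0],[[0,0,0],[0.035,0,-0.31],1],[[0,0,0],[0.035,0,-0.31],1],[[0,0,0],[0.035,0,-0.31],1],[[0,0,0],[0.035,0,-0.31],1],[[0,0,0],[0.035,0,-0.31],1]]}}

```text
time: 3.9
tool_pos: [0.6157, 0.0629, 0.0543]
tcp_rot: [1.955, 2.364, 0.132]
wrist_force: [-2.6, 0.6, 6.2]
width: 0.221
```

```bash
python3 - <<'E'
from plan import *
st=status.read_state(); print({k:np.round(v,3) for k,v in st.items()})
p0,R0=st['tool_pos'],Ro.from_rotvec(st['tcp_rot']); print(delta(p0,R0,*pose(.113,.015)))
# true radius-preserving: rotate the present pose about the hinge
ax=-ey
for f in np.linspace(.08,.52,12):
    R=Ro.from_rotvec(ax*f); print(round(f,3),np.round(R.as_rotvec()/(np.pi/2),3),np.round((R.apply(p0-hinge)+hinge-p0)/.1,3))
E
```

```text
{'time': np.float64(3.9), 'q': array([ 0.053,  0.261,  1.967,  0.021,  0.803, -0.149]), 'joint_vel': array([-0.001,  0.002, -0.003,  0.   ,  0.001,  0.   ]), 'joint_torque': array([ -0.822, -43.238, -30.422,  -0.049,  -1.41 ,   0.146]), 'tool_pos': array([0.616, 0.063, 0.054]), 'tcp_rot': array([1.955, 2.364, 0.132]), 'wrist_force': array([-2.588,  0.583,  6.206]), 'torque': array([0.119, 0.603, 0.179]), 'width': np.float64(0.221)}
([0.0002, -0.0006, 0.0015], [-0.0045, 0.0229, 0.0017])
0.08 [ 0.01 -0.05 -0.  ] [-0.026 -0.005  0.093]
0.12 [ 0.015 -0.075 -0.   ] [-0.042 -0.008  0.139]
0.16 [ 0.019 -0.1   -0.   ] [-0.059 -0.011  0.184]
0.2 [ 0.024 -0.125 -0.   ] [-0.078 -0.015  0.228]
0.24 [ 0.029 -0.15  -0.   ] [-0.099 -0.019  0.271]
0.28 [ 0.034 -0.175 -0.   ] [-0.122 -0.024  0.314]
0.32 [ 0.039 -0.2   -0.   ] [-0.146 -0.028  0.355]
0.36 [ 0.044 -0.225 -0.   ] [-0.172 -0.033  0.396]
0.4 [ 0.048 -0.25  -0.   ] [-0.199 -0.039  0.435]
0.44 [ 0.053 -0.275 -0.   ] [-0.228 -0.044  0.474]
0.48 [ 0.058 -0.3   -0.   ] [-0.259 -0.05   0.511]
0.52 [ 0.063 -0.325 -0.   ] [-0.29  -0.056  0.547]
```

The bar is gripped: the opening is about 19 mm for a 20 mm bar. Folding along the arc.

Call:
{"method": "move_arm", "body": {"deltas": [[[0.005,-0.025,0],[-0.012,-0.002,0.047],1],[[0.01,-0.05,0],[-0.026,-0.005,0.093],1],[[0.015,-0.075,0],[-0.042,-0.008,0.139],1],[[0.019,-0.1,0],[-0.059,-0.011,0.184],1],[[0.024,-0.125,0],[-0.078,-0.015,0.228],1],[[0.029,-0.15,0],[-0.099,-0.019,0.271],1],[[0.034,-0.175,0],[-0.122,-0.024,0.314],1],[[0.039,-0.2,0],[-0.146,-0.028,0.355],1],[[0.044,-0.225,0],[-0.172,-0.033,0.396],1],[[0.048,-0.25,0],[-0.199,-0.039,0.435],1],[[0.053,-0.275,0],[-0.228,-0.044,0.474],1],[[0.058,-0.3,0],[-0.259,-0.05,0.511],1],[[0.063,-0.325,0],[-0.29,-0.056,0.547],1],[[0.063,-0.325,0],[-0.29,-0.056,0.547],1],[[0.063,-0.325,0],[-0.29,-0.056,0.547],1]]}}

```text
time: 5.78
tool_pos: [0.5867, 0.0572, 0.109]
tcp_rot: [1.695, 2.05, 0.671]
wrist_force: [-4.5, 1.0, 5.3]
width: 0.226
```

```bash
cat > meas.py <<'E'
from plan import *
from scipy.optimize import least_squares
def slope(P):  # robust plane fit, z = a x' + b y' + c in rest axes
    x,y,z=P@ex,P@ey,P[:,2]
    f=lambda q:(q[0]*x+q[1]*y+q[2]-z)
    q=least_squares(f,[.5,0,0],loss='cauchy',f_scale=.0015).x; g=abs(f(q))<.004
    return np.arctan(q[0]),q[1],g.sum(),np.std(f(q)[g])
E
python3 - <<'E'
from meas import *
st=status.read_state(); print({k:np.round(st[k],3) for k in('tool_pos','tcp_rot','wrist_force','width')})
R=Ro.from_rotvec(st['tcp_rot']).as_matrix(); print('tool slope',np.arcsin(R[2,1]))
for n in('top','scene'):
    im,d=grab(n); cv2.imwrite(f'pics/{n}2.png',cv2.resize(im[...,::-1],(784,588)))
X,_=cloud('top'); leaf=X[205:242,182:203].reshape(-1,3); print('leaf',slope(leaf))
rel=X-hinge; u=rel@ex; v=rel@ey
m=(u>.025)&(u<.135)&(abs(v)<.078)&(X[...,2]>.03)&(X[...,2]<.15); m&=abs(rel[...,2]-u*np.tan(.62))<.02
print('flap',slope(X[m]))
E
```

```text
{'tool_pos': array([0.587, 0.057, 0.109]), 'tcp_rot': array([1.695, 2.05 , 0.671]), 'wrist_force': array([-4.456,  0.98 ,  5.321]), 'width': np.float64(0.226)}
tool slope 0.631913272426372Traceback (most recent call last):
  File "<stdin>", line 6, in <module>
  File "meas.py", line 6, in slope
    q=least_squares(f,[.5,0,0],loss='cauchy',f_scale=.0015).x; g=abs(f(q))<.004
      ~~~~~~~~~~~~~^^^^^^^^^^^^^^^^^^^^^^^^^^^^^^^^^^^^^^^^
    return func(*args, **kwargs)
    raise ValueError("Residuals are not finite in the initial point.")
ValueError: Residuals are not finite in the initial point.
```

View pics/top2.png

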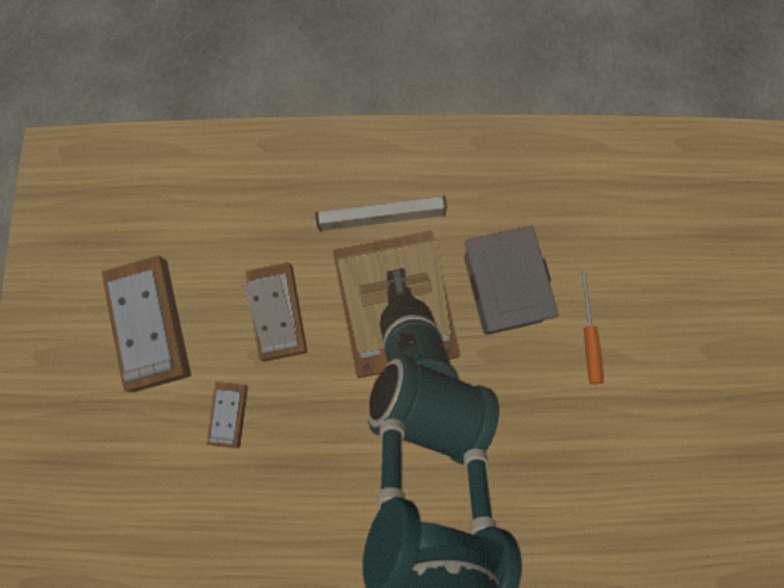

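The top view shows the flap raised with the gripper still on its bar at (395,285). Nothing else has moved. Measuring again with missing depth readings left out.

```bash
cat >> meas.py <<'E'
def report():
    X,_=cloud('top'); leaf=X[205:242,182:203].reshape(-1,3); print('leaf',slope(leaf[np.isfinite(leaf[:,0])]))
    rel=X-hinge; u=rel@ex; v=rel@ey
    z0=u*np.tan(.632)+.006/np.cos(.632)
    m=(u>.015)&(u<.132)&(abs(v)<.075)&(abs(rel[...,2]-z0)<.008); print('flap',slope(X[m]),u[m].min(),u[m].max())
E
python3 -c "
from meas import *
report()"
```

```text
leaf (np.float64(0.622992034500835), np.float64(-0.009307783818955459), np.int64(715), np.float64(0.0017574075935343817))
flap (np.float64(0.6274665027030215), np.float64(0.0026633558784189782), np.int64(1971), np.float64(0.0017493831665098762)) 0.015146084601672615 0.13198621361953847
```

Call:
{"method": "move_arm", "body": {"deltas": [[[0,0,0],[0,0,0],0.3],[[0,0,0],[0,0,0],0],[[0,0,0],[0,0,0],0],[[0,0,0],[0,0,0],0],[[0,0,0],[-0.17,-0.03,0.24],0],[[0,0,0],[-0.4,-0.08,0.56],0],[[0,0,0],[-0.58,-0.11,0.81],0],[[0,0,0],[-0.58,-0.11,0.81],0]]}}

```text
time: 6.88
tool_pos: [0.5292, 0.0458, 0.1921]
tcp_rot: [1.693, 2.046, 0.674]
wrist_force: [-0.1, 0.7, 0.2]
width: 0.5
```

Call:
{"method": "move_arm", "body": {"deltas": [[[0,0,0],[-0.5,-0.3,0.9],0],[[0,0,0],[-0.9,-0.6,1],0],[[0,0,0],[-0.9,-0.6,1],0],[[0,0,0],[-0.9,-0.6,1],0]]}}

```text
time: 7.38
tool_pos: [0.4387, -0.0152, 0.2901]
tcp_rot: [1.697, 2.046, 0.671]
wrist_force: [0.6, 0.6, 0.7]
width: 0.501
```

```bash
python3 - <<'E'
from meas import *
def fit(Q,ph,h0):   # Q points rel. to axis: iterate band mask + lstsq
    for _ in range(6):
        u=Q@ex; r=Q[:,2]-u*np.tan(ph)-h0
        g=abs(r)<.005; A=np.c_[u,Q@ey,np.ones(len(u))][g]
        q=np.linalg.lstsq(A,Q[g,2],rcond=None)[0]; ph,h0=np.arctan(q[0]),q[2]
    return ph,q[1],h0*np.cos(ph),g.sum()
L=[];F=[]
for i in range(8):
    im,d=grab('top'); X,_=cloud('top')
    rel=X-hinge;u=rel@ex;v=rel@ey
    F.append(fit(rel[(u>.015)&(u<.133)&(abs(v)<.072)&((u<.06)|(u>.11)|(abs(v)>.06))&(X[...,2]>.03)],.632,.0075))
    m=np.zeros(u.shape,bool); cv2.fillPoly(M:=m.astype(np.uint8),[np.array([[178,203],[202,200],[209,238],[188,241]])],1)
    P=X[(M>0)&(X[...,2]>.042)]; L.append(fit(P-P.mean(0),.632,0))
for n,a in(('flap',F),('leaf',L)): a=np.array(a); print(n,a.mean(0).round(4),a.std(0).round(4))
cv2.imwrite('pics/top3.png',cv2.resize(im[...,::-1],(784,588)))
im,d=grab('scene'); cv2.imwrite('pics/scene3.png',im[170:330,150:450,::-1].repeat(2,0).repeat(2,1))
X,_=cloud('scene'); print(status.read_state()['time'])
E
```

```text
flap [6.2920e-01 1.4000e-03 5.4000e-03 2.3305e+03] [5.0000e-04 5.0000e-04 0.0000e+00 4.1533e+00]
leaf [ 6.29200e-01 -1.00000e-04  0.00000e+00  8.92375e+02] [1.7000e-03 3.3000e-03 0.0000e+00 3.2763e+00]
7.825
```

View pics/top3.png

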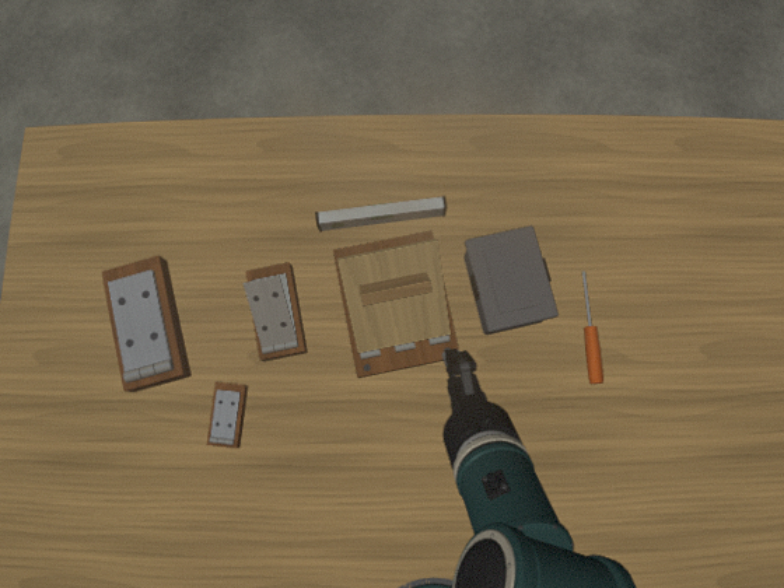

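View pics/scene3.png

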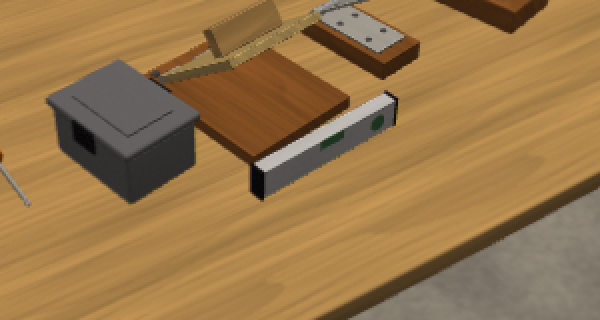

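Averaged over eight pictures, flap and leaf both come out at 0.629 rad. The flap (395,290) stands by itself, the gripper is clear at (460,360), and the other things are where they were. Handing in.

```bash
python3 -c "
from workcell import order; print(order.finish_job())"
```

```text
the job is handed in; nothing more can be done
None
```

The flap now slopes the same as the raised leaf of the middle-sized gate hinge, and it has stayed there since I let go. I gripped its bar, folded it along the hinge's arc from 0.113 rad, released it and backed the gripper off. The job was handed in at about 7.8 s of the 32 s allowed.

- **Slope:** averaged over eight top-camera pictures after release, flap and leaf both measured 0.629 rad. The scatter between pictures was 0.0005 rad for the flap and 0.002 rad for the leaf.
- **Disagreeing readings:** two earlier single-picture fits gave the leaf as 0.634 and 0.623 rad. I put the lower one down to stray pixels at the leaf's edge. The tool's own slope during the grip read 0.632 rad.
- **Offset not explained:** the fitted flap face lay 5.4 mm from the hinge axis, where 6 mm is expected. That is within the 2 mm camera calibration.
- **Surroundings:** the gripper was clear of everything, the wrist force readings stayed under about 7 N, and the other things looked unmoved in the last pictures.

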